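# Turn the paint swatch leaf over its spine

## Task

Turn the page of the paint swatch stand: with a fingertip push the rigid leaf with the orange tab up and over the spine without flicking it, and push it down gently until it lies flat on the other side, uncovering the red sample. Only push with the fingers: do not pinch the leaf, do not lift, tip or shove the stand, and leave the polisher and its button, the pad case, the brush and the pick as they are.

Things in the scene. Friction and masses are not known exactly. Their poses are not given: they have to be found in the camera images.
- stand: Loose, heavy (2.4 kg) white swatch stand with a steel band: 160 mm along x, 200 mm along y, 50 mm high; z up; origin at the centre of its underside, on the work surface. Its top shows a red sample on the -y half (under the leaf at the start) and a blue one on the +y half; the spine runs along x over the middle. The outer 60 mm of leaf and tab overhang it, with free space below.
- spine (a point): Middle of the hinge axis of the leaf, 55 mm above the stand's underside; axes as the stand's. The hinge axis lies along x.
- leaf (a joint): Angle (rad) of the grey leaf (green sample on both faces) with orange tab about the spine. 0: flat on the stand's -y side; pi/2: upright; pi: flat on the +y side. Stops at 0 and pi; starts between 0 and 0.35. Stiff hinge (friction 0.2 N m): the leaf (about 0.13 kg) stays at any angle and must be pushed all the way; 2 to 3 N at the tab moves it.
- leaf_tab (a point): Middle of the tab's outer edge, 160 mm from the hinge axis. At angle 0 axes as the stand's: x along the spine, y from tab to spine, z up. The leaf is 6 mm thick with the hinge axis in its mid-plane, 120 mm along x, and reaches 135 mm out from the axis; the tab, 60 mm along x, as thick, adds 25 mm. Lying flat, its lower face is 52 mm and its upper 58 mm above the work surface.
- polisher: Bystander: loose matte black polisher standing on its orange pad (120 mm across) and its battery foot, 280 mm along x, 120 mm wide, about 110 mm high; origin in the middle of its underside.
- power (a joint): Press button on top of the polisher (0 released, 0.004 m fully pressed). Leave it alone.
- pad_case: Bystander: loose translucent blue pad case, 110 x 110 x 45 mm; origin at the centre of its underside.
- wheel_brush: Bystander: loose short steel wheel brush lying along its x, 180 mm long, 36 mm thick; origin on its underside near the middle.
- pick: Bystander: loose orange plastic detailing pick lying along its x, 150 mm long, 16 mm wide, 8 mm thick; origin on its underside near the middle.

How it is judged:
By the outcome, as a careful person would: the job done as asked, in the order asked, and still so for the second after the job is handed in, with the robot touching nothing.
It also fails if it takes over 54 s, if anything falls off the work surface, if the arm or the gripper's body presses on something with over 40 N, if the wrist force passes 120 N, or if a joint passes its speed limit or range.

## Robot

A 6-joint arm with a two-finger parallel gripper is mounted at the origin on the work surface. World frame = base frame: x ahead of the robot, y to its left, z up, the work surface at z = 0. Lengths are in m, angles in rad, forces in N, time in s.
With the tool pointing down it reaches from about 0.3 to 0.875 m from the base axis. Payload 6.4 kg.
Tool frame: the origin (TCP) lies between the finger pads; the fingertips stand 25 mm ahead of it and the grasp point (between the pads) lies 6 mm ahead of it; z points along the fingers, y is the line along which they close (so a half turn about z gives the same grasp; the last joint's range is limited). The gripper opens to 85 mm and grips with 20 to 120 N. Pads are 22 mm wide; open, the fingers measure 114 mm over their backs; the gripper's body (76 mm by 85 mm) begins 54 mm behind the grasp point. The pads swing forward as they close: fully open they stand 13 mm farther back than shut.
Start: joints at [1.092, 0.181, 1.607, -0, 1.354, -0.206], TCP at [0.155, 0.554, 0.256] pointing down, gripper open.
Joint ranges: [-2.99, 2.99], [-0.89, 2.07], [0.3, 2.58], [-1.14, 4.28], [0, 2.63], [-3.12, 3.12]. Speed limits (rad/s): [2.57, 2.57, 3.01, 3.14, 3.14, 3.14].

## Interface

Orientations are given as a unit quaternion [w, x, y, z].
In Python, from bench import ctrl gives the robot as it stands.
- The arm moves only by the tool servo_tool, never from a script. Its argument "series" is text: rows parted by semicolons, each of 7 numbers parted by spaces: the gripper command: -1 is fully open, 1 is shut, values between are in proportion, then the shift along the tool's x, y, z in m, then the turn, a rotation vector about the tool's x, y, z in degrees. A call has 1 to 12 rows; each row is the pose to reach, as a shift and turn from the pose commanded when the call began, along the tool's axes at that moment; what a row does not reach only later rows make up. A row lasts 1/12 s, in which the tool goes at most 41.7 mm and 7.16 degrees, less where a joint would pass 70% of its speed; a pose out of reach is approached as far as the arm can. A call with a gripper value outside its range is refused whole. The fingers move at their own pace and stop on an object; the grip force is fixed at half the most. Time passes only in rows, so rows that repeat a pose let the fingers close. It gives the time, the measured TCP pose, the force, the opening and the grip force at its end, in the units of the state.
- ctrl.get_obs(): the state, without advancing time (a new reading comes with each control period).
- ctrl.camera(name): name is "scene" or "top"; returns a dict with "img" (384x512x3 uint8, red, green, blue), "z_map" (384x512 float32, m along the optical axis (not along the pixel's ray), 0 where there is no reading), "fovy" (degrees; the focal length in pixels is half the picture's height over the tangent of half this angle, whatever the lens; pixels are square), "cx", "cy" (the principal point, pixels), "extrinsics" (4x4, takes a point from camera to world coordinates). Camera axes: x right, y down, z forward; pixel columns grow to the right and rows downward; lengths in m; the calibration is good to about 2 mm. A picture is of the moment at which its call begins.
- ctrl.hand_in(): hands the job in; it is judged then, once.
The state is a dict: "time_s": time; "q": joint angles; "dq": joint speeds; "joint_efforts": joint torques, N m; "eef_pos": TCP position; "eef_rot": TCP orientation; "wrist_force": force on the tool from outside, world axes, zero at the start; "torque": the same for the moment, N m; "opening": opening from 0.0 (shut) to 1.0 (fully open); "grasp_force": force on a finger pad.
Only numpy, scipy, OpenCV 4.12 (cv2) and the standard library are available. Lean on these libraries where they do the work, as an engineer would, in place of code of your own. Each camera call takes 0.05 s, during which the arm holds its last target. There are 200 camera calls.

## Working session

There is one attempt and no reset: what is moved stays moved. The work goes in short steps, Python scripts to look and compute and a tool call to move; the robot and the scene stay as the last step left them, time stands still between calls to the robot, and variables do not carry over. Pictures are saved under pics/ and viewed, at most 10 in all, crops included, and the job is handed in when it is done.

Besides the shell and the picture viewer there is one more tool, called after "Emit:" as name(argument=value, ...), one argument or row to a line, values as JSON. servo_tool: Moves the arm, as the interface text tells. Its arguments: {"type":"object","properties":{"series":{"type":"string"}},"required":["series"]}

```bash
mkdir -p pics
cat > h.py <<'E'
import numpy as np, cv2
from bench import ctrl
def cam(n):
    c=ctrl.camera(n); im=c["img"]; h=im.shape[0]
    f=h/2/np.tan(np.radians(c["fovy"])/2); z=c["z_map"]
    v,u=np.mgrid[:h,:im.shape[1]]
    P=np.stack([(u-c["cx"])/f*z,(v-c["cy"])/f*z,z],-1)
    E=np.array(c["extrinsics"]); W=P@E[:3,:3].T+E[:3,3]; W[z==0]=np.nan
    return im,W,c
E
python3 - <<'E'
from h import *
for n in("top","scene"):
    im,W,c=cam(n); cv2.imwrite(f"pics/{n}0.png",im[...,::-1]); np.save(f"{n}0.npy",W)
o=ctrl.get_obs(); print(o["eef_pos"],o["eef_rot"],o["time_s"],o["opening"],o["wrist_force"])
E
```

```text
[0.15468098 0.5533353  0.25547305] [-2.78562725e-04  1.35994454e-01  9.90709275e-01 -7.50986514e-04] 0.1 0.9992331904156267 [ 0.13277456 -0.23568326  0.1126305 ]
```

View pics/top0.png

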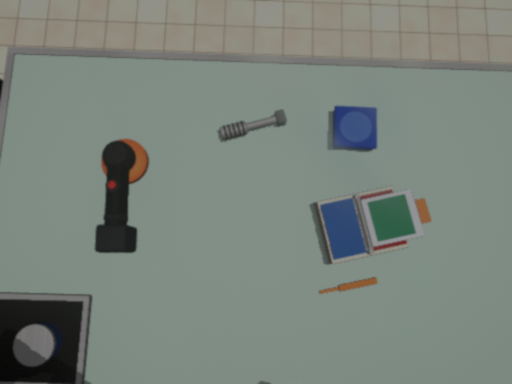

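View pics/scene0.png

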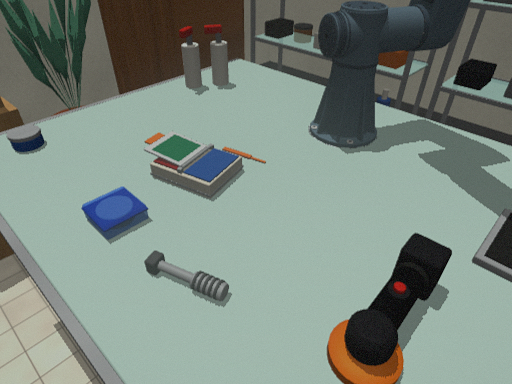

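The top view shows the stand at about (365,225) with its orange tab at (423,211) pointing right. The blue half is at (343,229), the pick is just below at (350,286), and the pad case is at (355,128). The scene view agrees, with the leaf slightly raised.

Run:
```python
from h import *
W=np.load("top0.npy"); im=cv2.imread("pics/top0.png"); hsv=cv2.cvtColor(im,cv2.COLOR_BGR2HSV)
c=ctrl.camera("top"); print({k:c[k] for k in c if k not in("img","z_map")})
H,S,V=cv2.split(hsv)
roi=np.zeros(H.shape,bool); roi[180:268,312:436]=1
ms={"orange":(H>5)&(H<20)&(S>150)&roi,"green":(H>45)&(H<85)&(S>120)&roi,"blue":(H>105)&(H<125)&(S>120)&roi,
"red":((H<5)|(H>172))&(S>150)&roi,"pick":(H>5)&(H<20)&(S>150)&(np.mgrid[:384,:512][0]>270)}
for k,m in ms.items():
    m=cv2.erode(m.astype(np.uint8),np.ones((2,2)))>0
    P=W[m]; P=P[~np.isnan(P[:,0])]
    print(k,len(P),np.median(P,0).round(4)); 
    if len(P)>5:
        r=cv2.minAreaRect((P[:,:2]*1000).astype(np.float32)); print(np.round(r[0]),np.round(r[1]),round(r[2],1), "z",P[:,2].min().round(4),P[:,2].max().round(4))
    if k in("green","orange"):
        A=np.c_[P[:,:2],np.ones(len(P))]; print(" plane",np.linalg.lstsq(A,P[:,2],rcond=None)[0].round(3))
for p in [(384-1,262),(228,343),(211,429),(345,35),(300,450),(128,355)]: print(p,W[p].round(3))
```

```text
{'fovy': 50.74639300225022, 'cx': 250.8256843762584, 'cy': 188.63524723080167, 'extrinsics': array([[ 0.02837967, -0.98509469,  0.16965565,  0.41267618],
       [-0.99946777, -0.03069566, -0.01104333,  0.13997634],
       [ 0.01608642, -0.16925195, -0.98544153,  1.05874155],
       [ 0.        ,  0.        ,  0.        ,  1.        ]])}
orange 94 [ 0.5384 -0.2981  0.0732]
[ 539. -298.] [47. 13.] 13.1 z 0.0672 0.0778
 plane [ 0.021 -0.001  0.062]
green 625 [ 0.4993 -0.217   0.0647]
[ 508. -225.] [63. 84.] 12.8 z 0.0574 0.0724
 plane [ 0.018 -0.094  0.035]
blue 1596 [ 0.4911 -0.1045  0.0504]
[ 492. -105.] [131.  77.] 13.6 z 0.0442 0.0561
red 1 [ 0.4582 -0.2386  0.0495]
pick 119 [ 0.3558 -0.15    0.0083]
[ 355. -150.] [ 8. 93.] 13.2 z 0.0039 0.0127
(383, 262) [ 0.112  0.087 -0.002]
(228, 343) [ 0.494 -0.104  0.049]
(211, 429) [ 0.549 -0.344  0.002]
(345, 35) [0.202 0.616 0.07 ]
(300, 450) [ 0.322 -0.389 -0.001]
(128, 355) [ 0.757 -0.139  0.046]
```

```bash
cat >> h.py <<'E'
from scipy.spatial.transform import Rotation as R
def cast(c,px,z):
    f=384/2/np.tan(np.radians(c["fovy"])/2); E=np.array(c["extrinsics"])
    px=np.atleast_2d(px).astype(float)
    d=np.c_[(px[:,0]-c["cx"])/f,(px[:,1]-c["cy"])/f,np.ones(len(px))]@E[:3,:3].T
    return E[:3,3]+d*((z-E[2,3])/d[:,2])[:,None]
def tool(Rt,p):   # shift and turn from present pose
    o=ctrl.get_obs(); q=np.array(o["eef_rot"]); R0=R.from_quat(q[[1,2,3,0]])
    return R0.inv().apply(np.atleast_2d(p)-o["eef_pos"]), np.degrees((R0.inv()*Rt).as_rotvec())
def mask(im,k):
    H,S,V=cv2.split(cv2.cvtColor(im[...,::-1].copy(),cv2.COLOR_BGR2HSV)); S=S>110
    m={"orange":(H>4)&(H<20)&S,"green":(H>45)&(H<85)&S,"blue":(H>105)&(H<125)&S,"red":((H<4)|(H>172))&S}[k].astype(np.uint8)
    m[:180]=0;m[270:]=0;m[:,:312]=0;m[:,440:]=0
    return m
E
python3 - <<'E'
from h import *
im,W,c=cam("top")
for k,z in(("orange",.072),("green",.066),("blue",.05)):
    m=mask(im,k); p=np.argwhere(m)[:,::-1]; P=cast(c,p,z)[:,:2]*1000
    r=cv2.minAreaRect(P.astype(np.float32)); print(k,len(P),np.round(r[0],1),np.round(r[1]),round(r[2],1),P.mean(0).round(1))
E
```

```text
orange 204 [ 541.5 -296.9] [56. 22.] 13.8 [ 541.3 -296.8]
green 1023 [ 520.6 -220.6] [89. 91.] 13.3 [ 510.9 -217.2]
blue 1737 [ 493.8 -103.9] [135.  80.] 14.0 [ 492.8 -103.8]
```

```bash
cat >> h.py <<'E'
a=np.radians(13.8); S=np.array([.5064,-.1543,.055]); X=np.array([np.cos(a),np.sin(a),0]); Y=np.array([-np.sin(a),np.cos(a),0]); Z=np.array([0,0,1.])
z=(Y-Z)/2**.5; x=(Y+Z)/2**.5; RT=R.from_matrix(np.c_[x,X,z])
def tcp(r,h): return S-Y*r+Z*(h-.055)-.025*z   # tip at radius r on -y side, height h
E
python3 - <<'E'
from h import *
for p in([.45,.1,.27],tcp(.26,.2)): s,t=tool(RT,p); print(s.round(3),t.round(1))
E
```

```text
[[-0.406 -0.357 -0.014]] [-23.8  40.7  57.3]
[[-0.666 -0.829  0.039]] [-23.8  40.7  57.3]
```

Emit:
servo_tool(
  series="1 -0.4 -0.36 -0.015 0 0 0;1 -0.4 -0.36 -0.015 0 0 0;1 -0.4 -0.36 -0.015 0 0 0;1 -0.4 -0.36 -0.015 0 0 0;1 -0.4 -0.36 -0.015 0 0 0;1 -0.4 -0.36 -0.015 0 0 0;1 -0.4 -0.36 -0.015 0 0 0;1 -0.4 -0.36 -0.015 0 0 0;1 -0.4 -0.36 -0.015 0 0 0;1 -0.4 -0.36 -0.015 0 0 0;1 -0.4 -0.36 -0.015 0 0 0;1 -0.4 -0.36 -0.015 0 0 0",
)

```text
time_s: 1.2
eef_pos: [0.4232, 0.1297, 0.2705]
eef_rot: [0.0, 0.136, 0.991, 0.0]
wrist_force: [1.1, 0.6, -0.5]
opening: 0.0
grasp_force: 0.0
```

Run:
```python
from h import *
s,t=tool(RT,tcp(.26,.2)); print(s.round(3),t.round(1)); o=ctrl.get_obs(); print(o["eef_pos"],o["q"],o["time_s"])
```

```text
[[-0.293 -0.493  0.053]] [-23.7  40.7  57.3]
[0.42317714 0.1297252  0.27048491] [ 2.79769761e-02 -1.42088254e-01  1.90630107e+00  1.27484743e-04
  1.37662413e+00 -1.26996138e+00] 1.2
```

Emit:
servo_tool(
  series="1 -0.29 -0.49 0.05 -23.7 40.7 57.3;1 -0.29 -0.49 0.05 -23.7 40.7 57.3;1 -0.29 -0.49 0.05 -23.7 40.7 57.3;1 -0.29 -0.49 0.05 -23.7 40.7 57.3;1 -0.29 -0.49 0.05 -23.7 40.7 57.3;1 -0.29 -0.49 0.05 -23.7 40.7 57.3;1 -0.29 -0.49 0.05 -23.7 40.7 57.3;1 -0.29 -0.49 0.05 -23.7 40.7 57.3;1 -0.29 -0.49 0.05 -23.7 40.7 57.3;1 -0.29 -0.49 0.05 -23.7 40.7 57.3;1 -0.29 -0.49 0.05 -23.7 40.7 57.3;1 -0.29 -0.49 0.05 -23.7 40.7 57.3",
)

```text
time_s: 2.2
eef_pos: [0.5502, -0.3524, 0.224]
eef_rot: [-0.303, 0.572, 0.725, 0.237]
wrist_force: [0.9, -1.0, 0.4]
opening: 0.0
grasp_force: 0.0
```

Run:
```python
from h import *
for p in (tcp(.26,.2),tcp(.23,.038),tcp(.148,.038)): s,t=tool(RT,p); print(s.round(3),t.round(1))
o=ctrl.get_obs(); print(o["eef_pos"],np.round(o["q"],2),o["time_s"])
```

```text
[[-0.057  0.005 -0.049]] [ 0.  -0.3 -0.3]
[[-0.151  0.005  0.087]] [ 0.  -0.3 -0.3]
[[-0.093  0.005  0.145]] [ 0.  -0.3 -0.3]
[ 0.55022884 -0.35237086  0.2239624 ] [-0.89  0.82  0.94  0.36  2.09 -1.06] 2.2
```

Emit:
servo_tool(
  series="1 -0.06 0.005 -0.05 0 0 0;1 -0.06 0.005 -0.05 0 0 0;1 -0.15 0.005 0.087 0 0 0;1 -0.15 0.005 0.087 0 0 0;1 -0.15 0.005 0.087 0 0 0;1 -0.15 0.005 0.087 0 0 0;1 -0.15 0.005 0.087 0 0 0;1 -0.15 0.005 0.087 0 0 0;1 -0.15 0.005 0.087 0 0 0",
)

```text
time_s: 2.95
eef_pos: [0.5675, -0.3925, 0.0613]
eef_rot: [-0.3, 0.57, 0.727, 0.236]
wrist_force: [0.8, -0.8, 0.7]
opening: -0.004
grasp_force: 0.0
```

Run:
```python
from h import *
for p in (tcp(.23,.038),tcp(.148,.038)): s,t=tool(RT,p); print(s.round(3),t.round(1))
o=ctrl.get_obs(); print(o["eef_pos"],np.round(o["q"],2),o["time_s"])
im,W,c=cam("scene"); cv2.imwrite("pics/s1.png",cv2.resize(im[90:230,80:330,::-1],None,fx=3,fy=3))
```

```text
[[-0.005 -0.003  0.003]] [0.  0.1 0. ]
[[ 0.053 -0.002  0.061]] [0.  0.1 0. ]
[ 0.56752397 -0.39254905  0.06125019] [-0.9   1.09  0.81  0.32  1.96 -1.13] 2.95
```

View pics/s1.png

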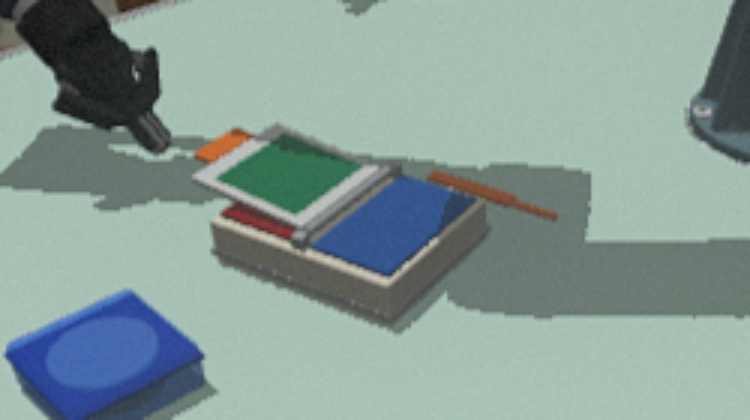

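The closed fingertips, at (165,145) in the crop, stand just outside and below the orange tab at (222,147). Next I'll slide them in under it.

Emit:
servo_tool(
  series="1 0.005 -0.002 0.012 0 0 0;1 0.014 -0.002 0.022 0 0 0;1 0.023 -0.002 0.031 0 0 0;1 0.033 -0.002 0.041 0 0 0;1 0.043 -0.002 0.051 0 0 0;1 0.053 -0.002 0.061 0 0 0;1 0.053 -0.002 0.061 0 0 0;1 0.053 -0.002 0.061 0 0 0",
)

```text
time_s: 3.67
eef_pos: [0.547, -0.3152, 0.0566]
eef_rot: [-0.299, 0.57, 0.728, 0.235]
wrist_force: [0.2, -0.9, 0.2]
opening: 0.001
grasp_force: 0.0
```

```bash
cat >> h.py <<'E'
def tipc(th):  # TCP for leaf angle th
    L=-Y*np.cos(th)+Z*np.sin(th); n=-Y*np.sin(th)-Z*np.cos(th)
    if th<np.pi/4: c=S+.160*L+.003*n+.02*z; t=c-.011*x
    elif th<3*np.pi/4: c=S+.140*L+.003*n; t=c-.011*x
    else: # far corner takes over, radius sliding inward little
        t=S+.129*L+.003*n+.011*x*0+ n*.011*abs(np.dot(x,n))
    return t-.025*z
E
python3 - <<'E'
from h import *
o=ctrl.get_obs(); print(o["eef_pos"],o["wrist_force"])
for th in np.arange(.1,3.16,.1):
    s,t=tool(RT,tipc(th)); print(round(th,2),(s[0]*1000).round(0),end="; ")
print(t)
im,W,c=cam("scene"); cv2.imwrite("pics/s2.png",cv2.resize(im[90:230,80:330,::-1],None,fx=3,fy=3))
E
```

```text
[ 0.54698612 -0.31519075  0.05660588] [ 0.15378989 -0.87143424  0.18580559]
0.1 [ 2. -1. -9.]; 0.2 [ 14.  -1. -18.]; 0.3 [ 28.  -1. -27.]; 0.4 [ 42.  -1. -34.]; 0.5 [ 57.  -1. -39.]; 0.6 [ 73.  -1. -44.]; 0.7 [ 88.  -1. -46.]; 0.8 [104.  -1. -47.]; 0.9 [118.  -1. -47.]; 1.0 [132.  -1. -45.]; 1.1 [145.  -1. -41.]; 1.2 [159.  -1. -37.]; 1.3 [171.  -1. -31.]; 1.4 [183.  -1. -23.]; 1.5 [195.  -1. -15.]; 1.6 [205.  -1.  -6.]; 1.7 [214.  -1.   5.]; 1.8 [223.  -1.  16.]; 1.9 [230.  -1.  28.]; 2.0 [236.  -1.  41.]; 2.1 [240.  -1.  54.]; 2.2 [243.  -1.  68.]; 2.3 [245.  -1.  81.]; 2.4 [246.  -1.  95.]; 2.5 [245.  -1. 106.]; 2.6 [243.  -1. 118.]; 2.7 [241.  -1. 130.]; 2.8 [237.  -1. 141.]; 2.9 [232.  -1. 152.]; 3.0 [226.  -1. 162.]; 3.1 [219.  -1. 172.]; [0.03804475 0.261571   0.10372981]
```

View pics/s2.png

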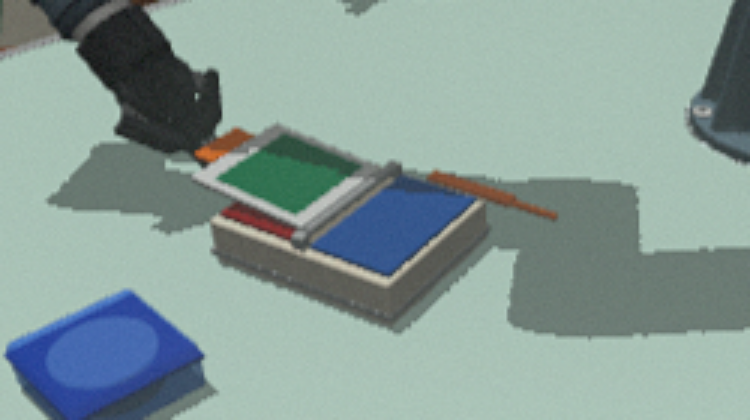

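The fingertips are now under the tab at (210,150), with no contact force. I'll start lifting.

Emit:
servo_tool(
  series="1 0.002 -0.001 -0.006 0 0 0;1 0.008 -0.001 -0.012 0 0 0;1 0.014 -0.001 -0.018 0 0 0;1 0.021 -0.001 -0.022 0 0 0;1 0.028 -0.001 -0.027 0 0 0;1 0.035 -0.001 -0.031 0 0 0;1 0.042 -0.001 -0.034 0 0 0;1 0.049 -0.001 -0.037 0 0 0;1 0.057 -0.001 -0.039 0 0 0;1 0.065 -0.001 -0.042 0 0 0;1 0.073 -0.001 -0.044 0 0 0;1 0.073 -0.001 -0.044 0 0 0",
)

```text
time_s: 4.72
eef_pos: [0.5401, -0.293, 0.1378]
eef_rot: [-0.301, 0.569, 0.727, 0.236]
wrist_force: [-0.3, -1.1, 0.1]
opening: -0.002
grasp_force: 0.0
```

```bash
cat > n.py <<'E'
from h import *
import sys
o=ctrl.get_obs(); print(o["eef_pos"],o["wrist_force"],o["time_s"],np.round(o["q"],2))
a0,a1=map(float,sys.argv[1:3])
for th in np.arange(a0,a1,.05):
    s,t=tool(RT,tipc(th)); print(round(th,2),(s[0]*1000).round(0),end="; ")
im,W,c=cam("scene"); cv2.imwrite(f"pics/{sys.argv[3]}.png",cv2.resize(im[60:230,80:330,::-1],None,fx=3,fy=3))
E
python3 n.py .6 1.3 s3
```

```text
[ 0.54006706 -0.29298227  0.13783111] [-0.3021139  -1.10429684  0.05507681] 4.7167 [-0.85  0.8   1.15  0.35  1.89 -1.11]
0.6 [-1.  0. -2.]; 0.65 [ 7.  0. -4.]; 0.7 [15.  0. -5.]; 0.75 [23.  0. -5.]; 0.8 [30.  0. -6.]; 0.85 [37.  0. -5.]; 0.9 [44.  0. -5.]; 0.95 [51.  0. -4.]; 1.0 [58.  0. -3.]; 1.05 [65.  0. -1.]; 1.1 [72.  0.  0.]; 1.15 [78.  0.  3.]; 1.2 [85.  0.  5.]; 1.25 [91.  1.  8.];
```

View pics/s3.png

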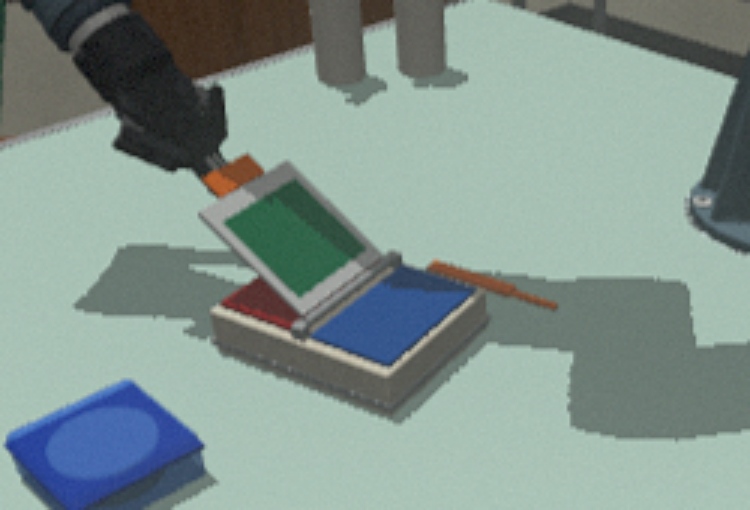

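The leaf is up about 35°. It rests on the fingers at (215,170), and the stand hasn't moved. I'll keep going.

Emit:
servo_tool(
  series="1 0.007 0 -0.004 0 0 0;1 0.015 0 -0.005 0 0 0;1 0.023 0 -0.005 0 0 0;1 0.03 0 -0.006 0 0 0;1 0.037 0 -0.005 0 0 0;1 0.044 0 -0.005 0 0 0;1 0.051 0 -0.004 0 0 0;1 0.058 0 -0.003 0 0 0;1 0.065 0 -0.001 0 0 0;1 0.072 0 0 0 0 0;1 0.078 0 0.003 0 0 0;1 0.085 0 0.005 0 0 0",
)

```text
time_s: 5.77
eef_pos: [0.5244, -0.2316, 0.1928]
eef_rot: [-0.302, 0.57, 0.727, 0.236]
wrist_force: [0.6, -1.3, -2.2]
opening: 0.001
grasp_force: 0.9
```

```bash
python3 n.py 1.15 1.9 s4
```

```text
[ 0.52442693 -0.23156415  0.19276922] [ 0.64032589 -1.31253559 -2.23207939] 5.7667 [-0.81  0.64  1.3   0.38  1.9  -1.06]
1.15 [-5.  1. -3.]; 1.2 [ 1.  1. -1.]; 1.25 [8. 1. 2.]; 1.3 [14.  1.  5.]; 1.35 [20.  1.  9.]; 1.4 [26.  1. 12.]; 1.45 [32.  1. 16.]; 1.5 [37.  1. 21.]; 1.55 [42.  1. 25.]; 1.6 [47.  1. 30.]; 1.65 [52.  1. 35.]; 1.7 [57.  1. 41.]; 1.75 [61.  1. 46.]; 1.8 [65.  1. 52.]; 1.85 [69.  1. 58.];
```

Emit:
servo_tool(
  series="1 0.008 0 0.002 0 0 0;1 0.014 0 0.005 0 0 0;1 0.02 0 0.009 0 0 0;1 0.026 0 0.012 0 0 0;1 0.032 0 0.016 0 0 0;1 0.037 0 0.021 0 0 0;1 0.042 0 0.025 0 0 0;1 0.047 0 0.03 0 0 0;1 0.052 0 0.035 0 0 0;1 0.057 0 0.041 0 0 0;1 0.061 0 0.046 0 0 0;1 0.065 0 0.052 0 0 0",
)

```text
time_s: 6.82
eef_pos: [0.5047, -0.1513, 0.2019]
eef_rot: [-0.302, 0.57, 0.727, 0.236]
wrist_force: [0.6, -1.6, 1.8]
opening: 0.001
grasp_force: 0.7
```

```bash
python3 n.py 1.75 2.5 s5
```

```text
[ 0.50472257 -0.15126498  0.20189062] [ 0.59683983 -1.55769957  1.75981906] 6.8167 [-0.75  0.5   1.49  0.41  1.83 -1.02]
1.75 [-4.  1. -6.]; 1.8 [0. 1. 0.]; 1.85 [4. 1. 6.]; 1.9 [ 7.  1. 12.]; 1.95 [10.  1. 18.]; 2.0 [13.  1. 25.]; 2.05 [15.  1. 31.]; 2.1 [17.  1. 38.]; 2.15 [19.  1. 45.]; 2.2 [21.  1. 52.]; 2.25 [22.  1. 59.]; 2.3 [22.  1. 66.]; 2.35 [23.  1. 73.]; 2.4 [23.  1. 79.]; 2.45 [23.  1. 85.];
```

View pics/s5.png

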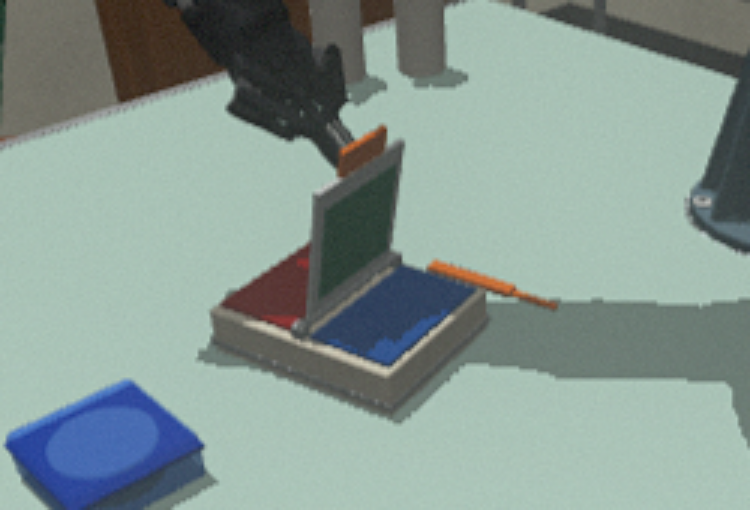

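The leaf is just past upright, with the fingertip behind the tab at (345,155), and the stand hasn't moved. I'll carry on.

Emit:
servo_tool(
  series="1 0.004 0 0.006 0 0 0;1 0.007 0 0.012 0 0 0;1 0.01 0 0.018 0 0 0;1 0.013 0 0.025 0 0 0;1 0.015 0 0.031 0 0 0;1 0.017 0 0.038 0 0 0;1 0.019 0 0.045 0 0 0;1 0.021 0 0.052 0 0 0;1 0.022 0 0.059 0 0 0;1 0.022 0 0.066 0 0 0;1 0.023 0 0.073 0 0 0;1 0.023 0 0.079 0 0 0",
)

```text
time_s: 7.87
eef_pos: [0.4874, -0.0813, 0.1617]
eef_rot: [-0.302, 0.57, 0.727, 0.236]
wrist_force: [0.4, -0.7, -0.1]
opening: 0.003
grasp_force: 0.5
```

```bash
python3 n.py 2.35 3.16 s6
```

```text
[ 0.48737045 -0.08127759  0.16169173] [ 0.36653399 -0.69984396 -0.09114964] 7.8667 [-0.68  0.47  1.64  0.45  1.7  -1.02]
2.35 [ 0.  1. -7.]; 2.4 [ 0.  1. -1.]; 2.45 [0. 1. 5.]; 2.5 [-0.  1. 11.]; 2.55 [-1.  1. 17.]; 2.6 [-2.  1. 23.]; 2.65 [-4.  1. 29.]; 2.7 [-5.  1. 34.]; 2.75 [-7.  1. 40.]; 2.8 [-9.  1. 45.]; 2.85 [-11.   1.  51.]; 2.9 [-14.   1.  56.]; 2.95 [-17.   1.  62.]; 3.0 [-20.   1.  67.]; 3.05 [-23.   1.  72.]; 3.1 [-27.   1.  77.]; 3.15 [-31.   1.  81.];
```

View pics/s6.png

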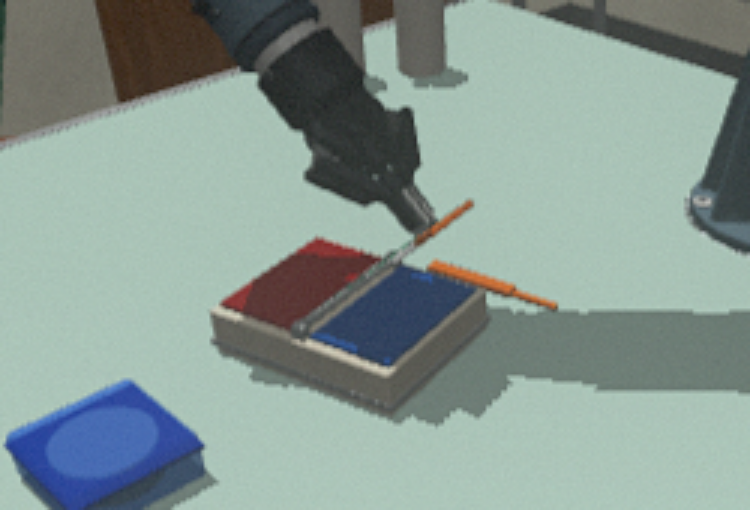

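The leaf is at about 135–140°, with the fingertip on the tab at (425,230).

Emit:
servo_tool(
  series="1 0 0 0.005 0 0 0;1 0 0 0.011 0 0 0;1 -0.001 0 0.017 0 0 0;1 -0.002 0 0.023 0 0 0;1 -0.004 0 0.029 0 0 0;1 -0.005 0 0.034 0 0 0;1 -0.007 0 0.04 0 0 0;1 -0.009 0 0.045 0 0 0;1 -0.011 0 0.051 0 0 0;1 -0.014 0 0.056 0 0 0;1 -0.017 0 0.062 0 0 0;1 -0.017 0 0.062 0 0 0",
)

```text
time_s: 8.92
eef_pos: [0.4792, -0.0502, 0.1051]
eef_rot: [-0.303, 0.57, 0.727, 0.236]
wrist_force: [-0.4, -0.1, 0.1]
opening: 0.002
grasp_force: 0.0
```

```bash
python3 n.py 2.95 3.16 s7
```

```text
[ 0.47915415 -0.05018872  0.10510232] [-0.43731182 -0.14047024  0.13518938] 8.9167 [-0.65  0.52  1.7   0.46  1.58 -1.04]
2.95 [ 1.  2. -1.]; 3.0 [-3.  2.  4.]; 3.05 [-6.  2.  9.]; 3.1 [-10.   2.  14.]; 3.15 [-13.   2.  19.];
```

View pics/s7.png

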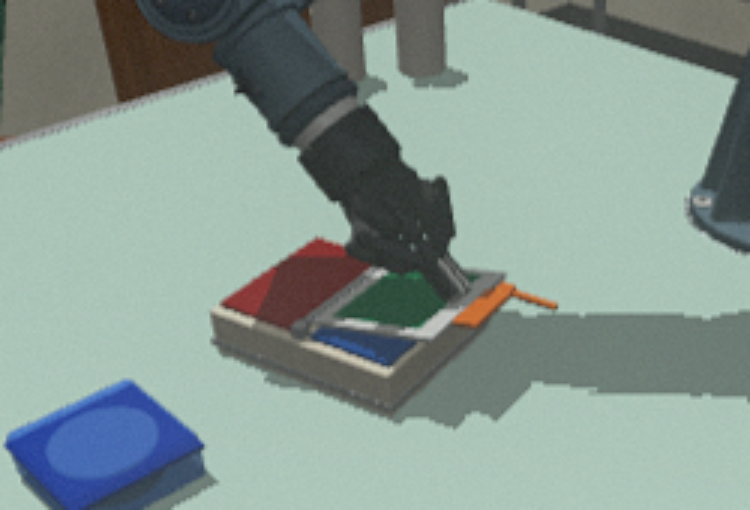

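The leaf is about 10° above flat, with the fingertip on its outer border at (460,290). Now a slow final press.

Emit:
servo_tool(
  series="1 -0.002 0 0.003 0 0 0;1 -0.004 0 0.006 0 0 0;1 -0.006 0 0.009 0 0 0;1 -0.008 0 0.012 0 0 0;1 -0.01 0 0.014 0 0 0;1 -0.011 0 0.016 0 0 0;1 -0.012 0 0.017 0 0 0;1 -0.013 0 0.018 0 0 0;1 -0.013 0 0.019 0 0 0;1 -0.013 0 0.019 0 0 0",
)

```text
time_s: 9.8
eef_pos: [0.4788, -0.0468, 0.0836]
eef_rot: [-0.302, 0.57, 0.727, 0.236]
wrist_force: [0.3, -0.1, -0.1]
opening: 0.0
grasp_force: 0.0
```

```bash
python3 n.py 3.14 3.16 s8
```

```text
[ 0.47878632 -0.04677273  0.08364488] [ 0.34729587 -0.14438257 -0.09318158] 9.8 [-0.64  0.56  1.71  0.46  1.54 -1.06]
3.14 [0. 1. 0.];
```

Emit:
servo_tool(
  series="1 -0.001 0 0.001 0 0 0;1 -0.002 0 0.002 0 0 0;1 -0.003 0 0.003 0 0 0;1 -0.003 0 0.003 0 0 0;1 -0.003 0 0.003 0 0 0",
)

```text
time_s: 10.27
eef_pos: [0.479, -0.0468, 0.0811]
eef_rot: [-0.302, 0.569, 0.727, 0.237]
wrist_force: [-3.0, -0.4, 12.3]
opening: 0.001
grasp_force: 5.9
```

At 12 N the leaf is against its stop. I'll back off upwards and out, then check.

Emit:
servo_tool(
  series="1 0.003 0 -0.003 0 0 0;1 0.008 0 -0.008 0 0 0;1 0.02 0 -0.02 0 0 0;1 0.04 0 -0.04 0 0 0;1 0.06 0 -0.07 0 0 0;1 0.06 0 -0.11 0 0 0;1 0.06 0 -0.15 0 0 0;1 0.06 0 -0.19 0 0 0;1 0.06 0 -0.23 0 0 0;1 0.06 0 -0.27 0 0 0;1 0.06 0 -0.27 0 0 0;1 0.06 0 -0.27 0 0 0",
)

```text
time_s: 11.27
eef_pos: [0.5152, -0.1928, 0.3143]
eef_rot: [-0.299, 0.571, 0.727, 0.236]
wrist_force: [-1.0, 0.1, -0.7]
opening: -0.004
grasp_force: 0.0
```

Run:
```python
from h import *
im,W,c=cam("top"); cv2.imwrite("pics/t9.png",im[...,::-1])
for k in("green","orange","red"):
    m=mask(im,k); p=np.argwhere(m)[:,::-1]; P=W[m>0]; P=P[~np.isnan(P[:,0])]
    r=cv2.minAreaRect(cast(c,p,.058)[:,:2].astype(np.float32)*1000); print(k,len(P),np.median(P,0).round(4),np.round(r[0]),np.round(r[1]),round(r[2],1))
im,W,c=cam("scene"); cv2.imwrite("pics/s9.png",cv2.resize(im[60:230,80:330,::-1],None,fx=3,fy=3))
print(ctrl.get_obs()["wrist_force"])
```

```text
green 1098 [ 0.4828 -0.0816  0.0586] [490. -88.] [93. 87.] 13.5
orange 8 [ 0.4493 -0.0257  0.0573] [450. -27.] [12.  2.] 0.2
red 1295 [ 0.5013 -0.2053  0.0504] [ 517. -202.] [134.  81.] 13.4
[ 0.54232553  0.20206304 -0.86862736]
```

View pics/s9.png

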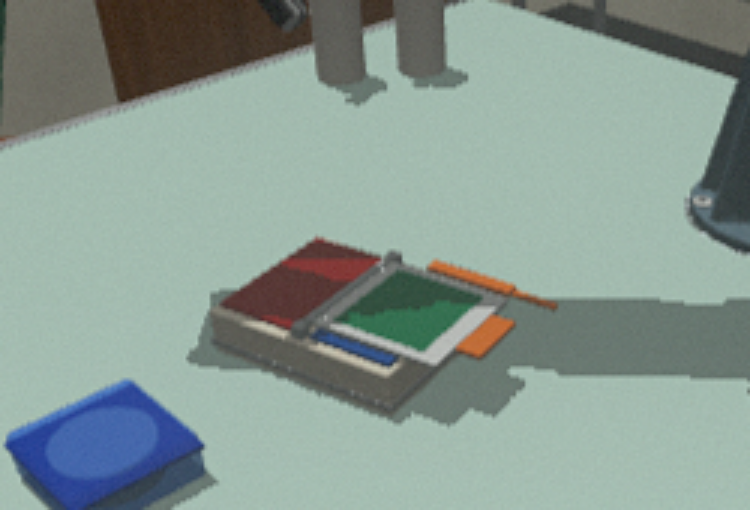

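The leaf lies flat: its upper face is at z ≈ 0.058, with the tab at (487,335) in the crop. The red sample at (300,280) is uncovered, and the stand and pick are where they were.

```bash
python3 -c "
from bench import ctrl
print(ctrl.hand_in())"
```

```text
the job is handed in; nothing more can be done
None
```

The leaf was pushed over the spine with closed fingertips and now lies flat on the +y side, with the red sample uncovered; the stand did not visibly move, the polisher, pad case, brush and pick were not touched, and the job was handed in at about 11 s.

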